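Lay the bracket in the marking-out jig and hold the sprung pointer out at the length clip

TASK

I want to scribe a hole on the flat L-shaped steel bracket. Without pulling the pointer yet, lay the bracket flat in the L-shaped nest of the marking-out jig, fully down on the base plate, and let go of it; then pull the sprung pointer rod out by its upright post until the pointer's line stands level with the line on the little length clip, and finish while still holding the rod there against its spring. Do not shift the clip, and leave the roll of thread tape and the dial gauge where they are.

Things in the scene. Friction and masses are not known exactly. Their poses are not given: they have to be found in the camera images.
- bracket: Loose flat L-shaped steel bracket, 10 mm thick, 0.15 kg, z up. Origin under the centre of its long bar: 130 mm along own y (+-65), 30 mm wide (x +-15). At the -y end an ear 30 mm wide (y -65 to -35) sticks out 30 mm from the bar's -x edge (x -45 to -15). Pinch the bar across its 30 mm width, at its middle.
- bracket_center (a point): Centre of the bracket's long bar, half-way up its thickness (5 mm above its underside); axes as the bracket's.
- bracket_ear (a point): Centre of the bracket's ear, at bar centre + (-30, -50, 0) mm in the bracket's axes.
- jig: Fixed marking-out jig, place and yaw vary: aluminium base plate 6 mm thick (own x -65 to +100, y -85 to +193 mm), origin on its underside below the nest's centre, z up. It carries the nest (low steel walls), the sprung rod in its tube and a scale rail with the length clip.
- nest (a point): Where the centre of the bracket's bar must lie, 11 mm above the table (5 above the base plate); axes as the jig's, the seated bracket's axes point the same way (ear at -x, -y). Walls 8 mm thick, up to 12 mm high with sloped tops, stand 4 mm clear of the bracket; both long sides have no wall from y -32 to +32 mm, for the fingers. At home the pointer is clear of the nest.
- nest_ear (a point): Where the centre of the bracket's ear must lie: nest centre + (-30, -50, 0) mm in the jig's axes.
- rod (a joint): How far the sprung rod is pulled out of its tube, m: 0 = home, at most 0.085. It slides along the jig's -y. The spring pulls it home with 3.6 N at home, rising 0.06 N per mm (8 N at 70 mm); let go, it springs back. The rod lies 34 mm above the table and carries the post and a flat pointer blade that reaches towards the jig's -x at 24 to 27 mm above the table.
- post: Upright round handle post on the rod's sliding block, 16 mm in diameter, top 100 mm above the table; the 20 x 14 mm block below it ends 45 mm above the table. Origin on the post's axis at table height, axes as the jig's; at home at jig (60, 88) mm. The tube behind it (jig y above +100 mm) is at most 45 mm high.
- post_grip (a point): A point on the post's axis 80 mm above the table, a good height to grip; it moves with the rod.
- pointer_line (a point): The end of the pointer's short tail, the line to be compared with the clip's; on the same jig y as the post's axis, 17.5 mm on its +x side, 25.5 mm above the table.
- clip_line (a point): The end of the length clip's nib that marks the length, at jig x +78.5 mm, 25.5 mm above the table. The pointer is right when pointer_line and clip_line have the same position along the jig's y (they pass 1 mm from each other in x).
- clip (a joint): Where the length clip is set on its rail, m: the value rod must have for the two lines to be level. Varies from 0.03 to 0.07; it is stiff to slide and must not be moved. The clip is an aluminium block 14 mm along the rail, its screw up to 34 mm above the table.
- thread_tape: Roll of thread tape, 54 mm across, 16 mm high; to be left alone. Origin under its centre.
- gauge: Small black dial gauge lying on its back, 74 x 53 x 28 mm; to be left alone. Origin under its centre.

How it is judged:
By the outcome, as a careful person would: the job done as asked, in the order asked, and still so for the second after the job is handed in, while the arm keeps its last pose, push and grip.
It also fails if it takes over 51 s, if anything falls off the work surface, if the arm or the gripper's body presses on something with over 40 N, if the wrist force passes 120 N, or if a joint passes its speed limit or range.

ROBOT

A 6-joint arm with a two-finger parallel gripper is mounted at the origin on a cart in front of the work surface, level with it; the furniture and walls round the work are solid. World frame = base frame: x ahead of the robot, y to its left, z up, the work surface at z = 0. Lengths are in m, angles in rad, forces in N, time in s.
With the tool pointing down it reaches from about 0.35 to 0.875 m from the base axis. Payload 4.2 kg.
Tool frame: the origin (TCP) lies midway between the tips of the shut fingers; the grasp point (between the pads) lies 19 mm behind it; z points along the fingers, y is the direction in which the jaws open and shut (so a half turn about z gives the same grasp; the last joint's range is limited). The gripper opens to 87 mm and grips with 3 to 60 N. Pads are 19 mm wide; open, the fingers measure 117 mm over their backs; the gripper's body (75 mm by 190 mm) begins 51 mm behind the grasp point.
Start: joints at [-1.058, 0.385, 0.008, 0, -1.194, -0.259], TCP at [0.157, -0.605, 0.223] pointing down, gripper open.
Joint ranges: [-3.14, 3.14], [-1.21, 2.06], [-1.07, 1.41], [-3.16, 2.05], [-2.99, -0.16], [-3.1, 3.1]. Speed limits (rad/s): [2.79, 2.79, 3.14, 3.14, 3.14, 3.14].

INTERFACE

Orientations are given as a unit quaternion [x, y, z, w].
In Python, from bench import env gives the robot as it stands. The module is installed in compiled form; this text tells all that it offers. Calls block until the motion is done:
- env.movep(position, orientation): joint-space move of the TCP to a pose.
- env.move_linear(position, v=0.15, frame=None, f_stop=None): straight line of the TCP; frame=None keeps the orientation; v is the mean speed in m/s. With f_stop (N) it stops when the force on the tool has changed by that much, and returns True; else False.
- env.move_j(angles): joint-space move.
- env.set_gripper(opening, force=None): finger opening in m; force is the grip in N (None keeps the last); returns when the fingers have stopped.
- env.hold(seconds).
- env.ik(position, orientation): joint angles nearest the present ones, or None.
- env.get_state(): the state.
- env.snapshot(name): name is "scene" or "top" or "wrist"; returns a dict with "img" (384x512x3 uint8, red, green, blue), "fx", "fy", "cx", "cy" (pixels), "dist_coeffs" ([k1, k2, p1, p2, k3] as OpenCV has them; the pictures are not rectified), "R" (3x3) and "t" (3): a world point X has camera coordinates R X + t. Camera axes: x right, y down, z forward; pixel columns grow to the right and rows downward; lengths in m; the calibration is good to about 2 mm. A picture is of the moment at which its call begins. There is no depth.
A pose or a line that the arm cannot do raises env.Unreachable and nothing moves.
- env.job_done(): hands the job in, once; it reports no verdict.
The state is a dict: "clock": time; "joint_pos": joint angles; "dq": joint speeds; "joint_efforts": joint torques, N m; "position": TCP position; "ee_rot": TCP orientation; "contact_force": force on the tool from outside, world axes, zero at the start; "wrist_torque": the same for the moment, N m; "gripper_width": finger opening in m.
Only numpy, scipy, OpenCV 4.12 (cv2) and the standard library are available. Lean on these libraries where they do the work, as an engineer would, in place of code of your own. Each camera call takes 0.05 s, during which the arm holds its last target.

## Working session

There is one attempt and no reset: what is moved stays moved. The work goes in short steps, each a Python script; the robot and the scene stay as the last script left them, time stands still between calls to the robot, and variables do not carry over. Pictures are saved under pics/ and viewed, and the job is handed in when it is done.

```bash
mkdir -p pics; ls; python3 - <<'E'
from bench import env
import cv2,json
s=env.get_state();print({k:s[k] for k in('clock','position','ee_rot','gripper_width','contact_force')})
for n in("scene","top","wrist"):
    d=env.snapshot(n);cv2.imwrite(f"pics/{n}0.png",d["img"][:,:,::-1])
    print(n,d["fx"],d["cx"],d["cy"],d["dist_coeffs"],d["R"],d["t"])
E
```

```text
pics
{'clock': 0.0, 'position': array([ 0.15681379, -0.60440055,  0.22146191]), 'ee_rot': array([-1.26493637e-01,  9.91966825e-01,  1.06948230e-03, -1.87087847e-04]), 'gripper_width': 0.08705317990304606, 'contact_force': array([-1.76712571, -0.28085104,  0.18712924])}
scene 388.13905686618347 255.60858127152662 198.87123949063775 [-0.01092039  0.          0.          0.          0.        ] [[ 0.61732462 -0.78662799 -0.01125718]
 [-0.37023568 -0.27786599 -0.88640625]
 [ 0.69414398  0.55136821 -0.46277126]] [-0.38919456  0.26339031  0.61793953]
top 456.2055818183619 256.3373523223468 189.34276656171394 [0.03095736 0.         0.         0.         0.        ] [[-0.02057694 -0.99923903 -0.03313522]
 [-0.98146146  0.0265053  -0.18981799]
 [ 0.1905518   0.02861507 -0.98126   ]] [-0.05364929  0.55275892  0.8664348 ]
wrist 283.54128197596896 255.36293120028645 194.52339960673933 [-0.00048256  0.          0.          0.          0.        ] [[-0.25051291  0.96811117  0.00201272]
 [ 0.93362937  0.24103926  0.26502128]
 [ 0.25608491  0.06827039 -0.96424046]] [ 0.6233253  -0.03347062  0.39055314]
```

View pics/scene0.png

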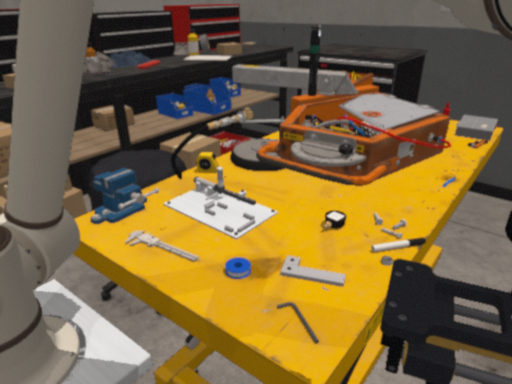

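View pics/top0.png

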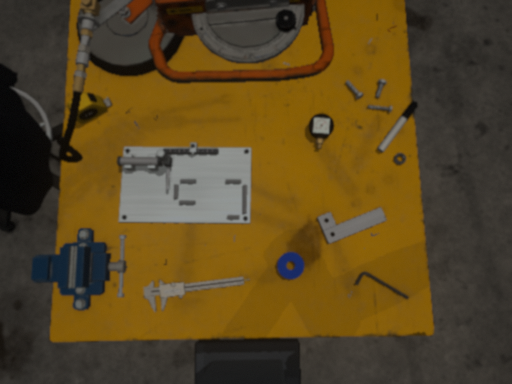

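View pics/wrist0.png

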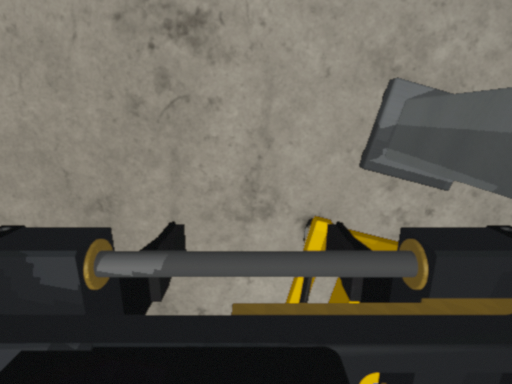

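The scene and top views agree. In the top view the jig plate spans columns 120–252 and rows 147–222, with its tube end at image left. The bracket is at about (352,225) with its ear at (328,228), turned roughly half a turn from the nest. Tape is at (290,265) and the gauge at (320,127). The wrist view shows only floor.

```bash
cat > h.py <<'E'
from bench import env
import cv2, numpy as np
from scipy.spatial.transform import Rotation as Ro
def K(d): return np.array([[d["fx"],0,d["cx"]],[0,d["fy"],d["cy"]],[0,0,1.]])
def ray(d,px):
    p=cv2.undistortPoints(np.array(px,float).reshape(-1,1,2),K(d),np.array(d["dist_coeffs"])).reshape(-1,2)
    v=np.c_[p,np.ones(len(p))]@np.array(d["R"]); c=-np.array(d["R"]).T@np.array(d["t"]); return c,v
def onplane(d,px,z):
    c,v=ray(d,px); return c+v*((z-c[2])/v[:,2])[:,None]
def tri(obs):
    A=np.zeros((3,3));b=np.zeros(3);L=[]
    for d,px in obs:
        c,v=ray(d,[px]);v=v[0]/np.linalg.norm(v[0]);P=np.eye(3)-np.outer(v,v);A+=P;b+=P@c;L.append((P,c))
    X=np.linalg.solve(A,b);return X,[float(np.linalg.norm(P@(X-c))) for P,c in L]
def proj(d,X):
    return cv2.projectPoints(np.array(X,float).reshape(-1,1,3),cv2.Rodrigues(np.array(d["R"]))[0],np.array(d["t"]),K(d),np.array(d["dist_coeffs"]))[0].reshape(-1,2)
def save(d,n,crop=None,s=1):
    im=d["img"][:,:,::-1]
    if crop: im=im[crop[1]:crop[3],crop[0]:crop[2]]
    cv2.imwrite(f"pics/{n}.png",cv2.resize(im,None,fx=s,fy=s,interpolation=cv2.INTER_CUBIC))
def down(jaw):  # tool down, tool y axis at angle jaw (world)
    y=np.array([np.cos(jaw),np.sin(jaw),0]);z=np.array([0,0,-1.]);x=np.cross(y,z)
    return Ro.from_matrix(np.c_[x,y,z]).as_quat()
import pickle
def dump(d,n): pickle.dump({k:d[k] for k in d},open(f"pics/{n}.pkl","wb"))
def load(n): return pickle.load(open(f"pics/{n}.pkl","rb"))
E
python3 - <<'E'
from h import *
t=env.snapshot("top");dump(t,"top0");s=env.snapshot("scene");dump(s,"scene0")
print(onplane(t,[(120,147),(252,148),(252,222),(119,222)],.006).round(4))
print(onplane(t,[(323,241),(384,210),(385,221),(318,217),(332,212)],.01).round(4))
w=env.snapshot("wrist");st=env.get_state()
R=Ro.from_quat(st["ee_rot"]).as_matrix()
c=-np.array(w["R"]).T@w["t"]
print("cam in tool",R.T@(c-st["position"]),"fwd in tool",R.T@np.array(w["R"])[2], "up? row dir",R.T@np.array(w["R"])[1])
save(t,"jigtop",(110,130,260,235),5);save(s,"jigscene",(150,150,290,245),5);
E
```

```text
[[ 0.6619  0.2286  0.006 ]
 [ 0.6512 -0.0579  0.006 ]
 [ 0.4911 -0.0549  0.006 ]
 [ 0.4982  0.2248  0.006 ]]
[[ 0.448  -0.2     0.01  ]
 [ 0.5089 -0.3283  0.01  ]
 [ 0.4861 -0.3286  0.01  ]
 [ 0.4977 -0.1921  0.01  ]
 [ 0.5074 -0.2215  0.01  ]]
cam in tool [ 0.07163231  0.0007409  -0.16247817] fwd in tool [-2.65102101e-01  1.94682327e-04  9.64220327e-01] up? row dir [-9.64220227e-01 -5.51959584e-04 -2.65101962e-01]
```

View pics/jigtop.png

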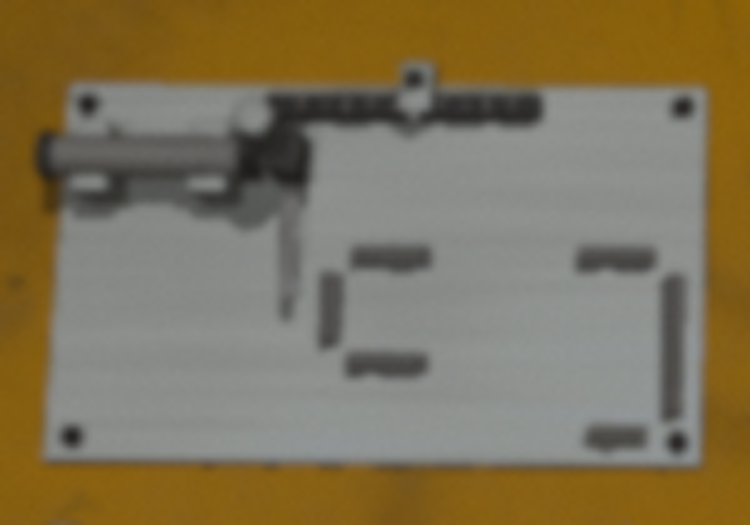

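View pics/jigscene.png

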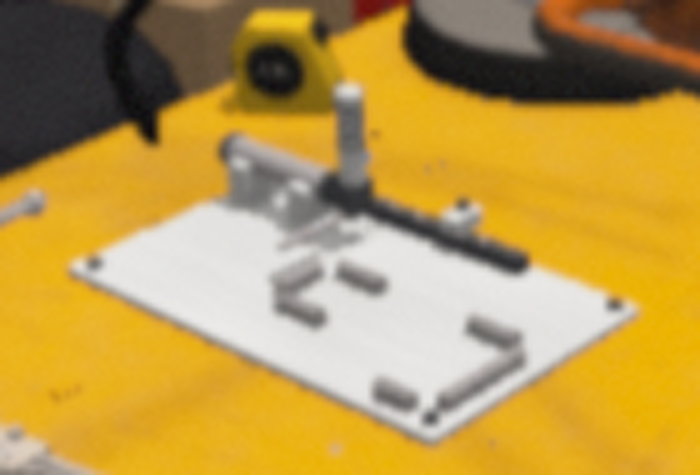

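The top view gives a plate of about 163 × 281 mm against the stated 165 × 278, which fits. Post, pointer, clip nib and nest walls are all visible. Next I check the wrist rotation needed for the roughly 160° turn.

```bash
python3 - <<'E'
from h import *
xb=np.radians(-163.5); dj=np.radians(161.5)
for k in (0,1):
  for n in (0,):
    j=xb+k*np.pi
    print(k,"pick",env.ik([.48,-.265,.03],down(j)),"\n place",env.ik([.573,.03,.03],down(j+dj)),
     "\n post x-jaw",env.ik([.63,.115,.08],down(np.radians(-2)+k*np.pi)),
     "\n post y-jaw",env.ik([.63,.115,.08],down(np.radians(88)+k*np.pi)))
E
```

```text
0 pick [-2.08698878e-01  4.73891912e-01 -4.12412219e-01  4.44089210e-16
 -6.84492196e-01  4.96678205e-01] 
 place [ 0.33454192  0.50657096 -0.34776487  0.         -0.7164605   2.77214415] 
 post x-jaw [ 0.43274425  0.5351223  -0.12925414  0.         -0.90641988  2.67394181] 
 post y-jaw [ 0.43274425  0.5351223  -0.12925414  0.         -0.90641988 -2.03844717]
1 pick [-2.08698878e-01  4.73891912e-01 -4.12412219e-01 -4.44089210e-16
 -6.84492196e-01 -2.64491445e+00] 
 place [ 0.33454192  0.50657096 -0.34776487  0.         -0.7164605  -0.3694485 ] 
 post x-jaw [ 0.43274425  0.5351223  -0.12925414  0.         -0.90641988 -0.46765084] 
 post y-jaw [ 0.43274425  0.5351223  -0.12925414  0.         -0.90641988  1.10314549]
```

```bash
python3 - <<'E'
from h import *
xb=np.radians(-163.5); j=xb+np.pi; tx=np.array([-np.sin(j),np.cos(j)]);ty=np.array([np.cos(j),np.sin(j)])
c=np.array([.479,-.266])
for i,(off,z) in enumerate([(+.05*ty,.13),(-.05*ty,.13)]):
    p=c-.0716*tx+off
    (env.movep if i==0 else lambda a,b: env.move_linear(a,v=.2))([*p,z],down(j)); env.hold(.2)
    d=env.snapshot("wrist");dump(d,f"wb{i}");save(d,f"wb{i}",(0,0,512,384),1.5)
print(env.get_state()["clock"],env.get_state()["joint_pos"])
E
```

```text
3.45 [-3.72919971e-01  3.77371121e-01 -2.55583649e-01  3.43557277e-05
 -9.37742280e-01 -2.47963523e+00]
```

View pics/wb0.png

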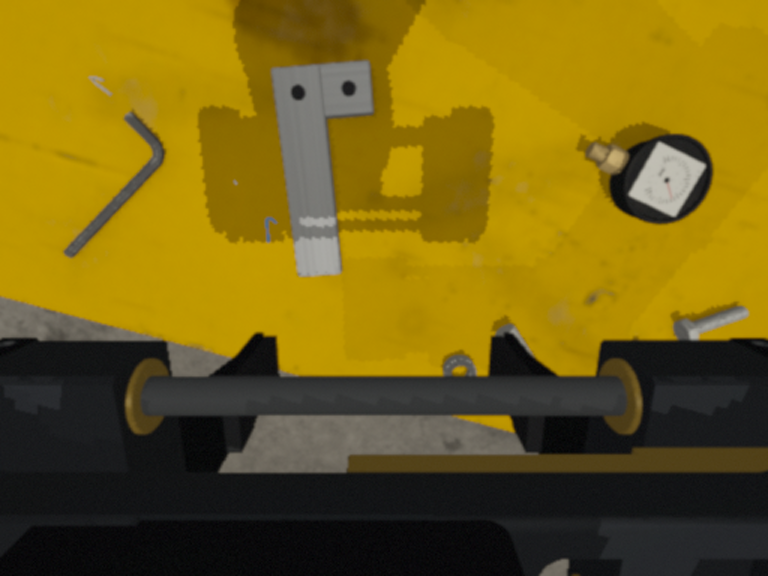

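View pics/wb1.png

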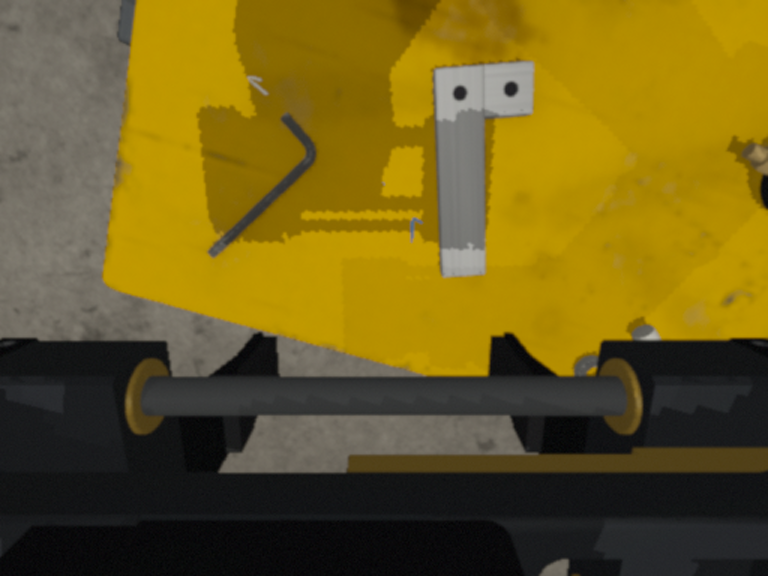

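Both wrist views show the bracket clearly; in view 0 the bar runs (296,70) to (320,275) in the enlarged picture with the ear at upper right, and two dark holes. Now its corners.

```bash
cat > br.py <<'E'
from h import *
def bracket(d,roi):
    im=d["img"];x0,y0,x1,y1=roi
    hsv=cv2.cvtColor(np.ascontiguousarray(im),cv2.COLOR_RGB2HSV)
    m=np.zeros(im.shape[:2],np.uint8);m[y0:y1,x0:x1]=((hsv[y0:y1,x0:x1,1]<90))*255
    c=max(cv2.findContours(m,cv2.RETR_EXTERNAL,cv2.CHAIN_APPROX_NONE)[0],key=cv2.contourArea)
    return c,cv2.approxPolyDP(c,4,True).reshape(-1,2)
E
python3 - <<'E'
from br import *
for n,roi in(("wb0",(170,30,260,195)),("wb1",(280,30,365,195))):
    d=load(n);c,p=bracket(d,roi);print(n,p.tolist(),cv2.contourArea(c))
    g=cv2.cvtColor(np.ascontiguousarray(d["img"]),cv2.COLOR_RGB2GRAY)
    m=cv2.drawContours(np.zeros_like(g),[c],-1,255,-1);h=((g<60)&(m>0)).astype(np.uint8)
    k,l,s,ce=cv2.connectedComponentsWithStats(h);print([(ce[i].round(2).tolist(),int(s[i,4])) for i in range(1,k) if s[i,4]>15])
E
```

```text
wb0 [[244, 40], [181, 46], [199, 183], [227, 180], [217, 79], [248, 75]] 5346.5
[([232.0, 58.4], 55), ([198.33, 61.22], 58)]
wb1 [[354, 41], [289, 47], [296, 184], [323, 180], [322, 79], [354, 75]] 5385.5
[([340.06, 58.94], 50), ([306.1, 61.52], 48)]
```

```bash
python3 - <<'E'
from br import *
a,b=load("wb0"),load("wb1")
P=[]
A=[(244,40),(181,46),(199,183),(227,180),(217,79),(248,75),(232,58.4),(198.33,61.22)]
B=[(354,41),(289,47),(296,184),(323,180),(322,79),(354,75),(340.06,58.94),(306.1,61.52)]
for p,q in zip(A,B):
    X,r=tri([(a,p),(b,q)]);print(X.round(4),np.round(r,4))
nm=[(-45,-65),(15,-65),(15,65),(-15,65),(-15,-35),(-45,-35)]
def fit(X,M):
    M=np.array(M)/1000.;mc=M.mean(0);xc=X.mean(0);H=(M-mc).T@(X-xc);th=np.arctan2(H[0,1]-H[1,0],H[0,0]+H[1,1])
    R=np.array([[np.cos(th),-np.sin(th)],[np.sin(th),np.cos(th)]]);t=xc-R@mc;return t,np.degrees(th),(X-(M@R.T+t))*1000
for d,Q in((a,A),(b,B)):
    t,th,r=fit(onplane(d,Q[:6],.01)[:,:2],nm);print(t.round(4),round(th,2),r.round(1).tolist())
h=[onplane(d,Q[6:],.01)[:,:2] for d,Q in((a,A),(b,B))];print(h)
E
```

```text
[ 0.4987 -0.1902  0.0108] [0.0003 0.0003]
[ 0.4445 -0.2105  0.0071] [0.0003 0.0003]
[ 0.4907 -0.3294  0.0123] [0.0003 0.0003]
[ 0.5169 -0.3188  0.0084] [0.0002 0.0002]
[ 0.4829 -0.228   0.0071] [0.0001 0.0001]
[ 0.5099 -0.2166  0.0087] [0.0002 0.0002]
[ 0.4922 -0.2076  0.0102] [0.0001 0.0001]
[ 0.4632 -0.2185  0.0101] [0. 0.]
[ 0.4809 -0.2653] -159.02 [[-1.1, -1.3], [1.6, -0.7], [0.2, 1.6], [-1.2, 2.0], [1.0, -1.2], [-0.4, -0.4]]
[ 0.4807 -0.2656] -158.68 [[-0.1, -1.6], [1.3, -1.0], [0.9, 1.4], [-2.0, 2.3], [0.3, -0.9], [-0.4, -0.1]]
[array([[ 0.49214164, -0.20748449],
       [ 0.46318064, -0.21848899]]), array([[ 0.4922364 , -0.20762814],
       [ 0.46322752, -0.21850175]])]
```

The hole triangulation gives z = 10.1 mm (expected 10), spacing 31 mm and yaw about −159.1°. The bracket centre comes out at (0.481, −0.265). Now the jig from two wrist positions.

```bash
python3 - <<'E'
from h import *
yaw=np.radians(-2); j=yaw-np.pi/2; jx=np.array([np.cos(yaw),np.sin(yaw)]);jy=np.array([-np.sin(yaw),np.cos(yaw)])
c=np.array([.5756,.0852])
for i,off in enumerate([-.055*jy,.055*jy]):
    p=c-.0716*jx+off
    (env.movep if i==0 else lambda a,b: env.move_linear(a,v=.2))([*p,.14],down(j)); env.hold(.2)
    d=env.snapshot("wrist");dump(d,f"wj{i}");save(d,f"wj{i}",(0,0,512,384),1.5)
print(env.get_state()["clock"],env.get_state()["joint_pos"])
E
```

```text
7.6833 [ 5.82149875e-01  2.94962211e-01 -3.52974399e-01 -2.29878455e-05
 -9.22980806e-01  9.52311251e-01]
```

View pics/wj0.png

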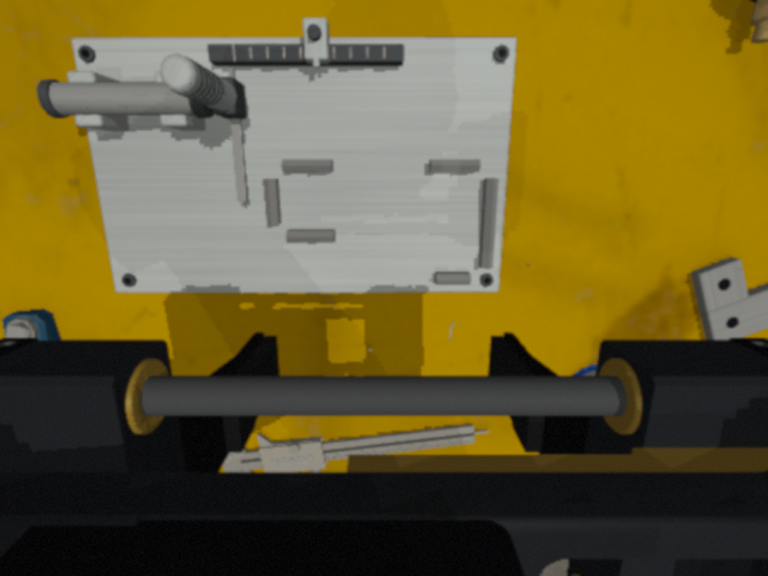

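View pics/wj1.png

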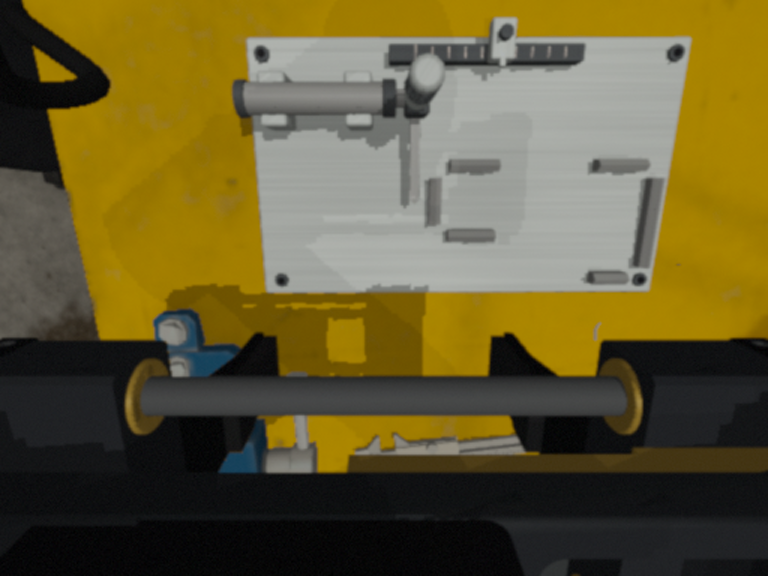

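Both views show the entire jig; in wj0 the plate corners are at (73,38), (516,38), (499,292), (116,293), the clip nib at (316,62), the post top at (180,75) and the walls between columns 265–497 (enlarged pixels). I'll measure edges, screws, post and clip.

```bash
cat > jig.py <<'E'
from h import *
def edge(d,pts_dir,thr=110):
    """scan from start point p inside plate outward along unit v; find sat crossing"""
    hsv=cv2.cvtColor(np.ascontiguousarray(d["img"]),cv2.COLOR_RGB2HSV)[:,:,1].astype(np.float32)
    out=[]
    for p,v in pts_dir:
        k=np.arange(-12,12,.1);x=(p[0]+k*v[0]).astype(np.float32);y=(p[1]+k*v[1]).astype(np.float32)
        s=cv2.remap(hsv,x[None],y[None],cv2.INTER_LINEAR)[0]
        c=np.where((s[:-1]<thr)&(s[1:]>=thr))[0]
        if len(c): out.append((x[c[0]],y[c[0]]))
    return np.array(out)
def line(P):
    for _ in range(3):
        vx,vy,x,y=cv2.fitLine(P.astype(np.float32),cv2.DIST_HUBER,0,.01,.01).ravel();r=abs((P-[x,y])@[-vy,vx]);P=P[r<max(.6,2*np.median(r))]
    return np.array([-vy,vx]),np.array([-vy,vx])@[x,y],len(P)
def fit(X,M):
    M=np.array(M)/1000.;mc=M.mean(0);xc=X.mean(0);H=(M-mc).T@(X-xc);th=np.arctan2(H[0,1]-H[1,0],H[0,0]+H[1,1])
    R=np.array([[np.cos(th),-np.sin(th)],[np.sin(th),np.cos(th)]]);t=xc-R@mc;return t,np.degrees(th),(X-(M@R.T+t))*1000
E
python3 - <<'E'
from jig import *
# corner guesses TL(jig +x,+y) TR(+x,-y) BR BL
G={"wj0":[(73,38),(516,38),(499,292),(116,293)],"wj1":[(247,38),(690,38),(650,292),(266,293)]}
M=[(100,193),(100,-85),(-65,-85),(-65,193)]
C={}
for n,g in G.items():
    d=load(n);g=np.array(g)/1.5;L=[]
    for i in range(4):
        a,b=g[i],g[(i+1)%4];t=(b-a)/np.linalg.norm(b-a);v=np.array([t[1],-t[0]])
        P=edge(d,[(a+(b-a)*f,v) for f in np.linspace(.08,.92,60)]);L.append(line(P));print(len(P),L[-1][2],end=' ')
    c=[np.linalg.solve(np.array([L[i-1][0],L[i][0]]),[L[i-1][1],L[i][1]]) for i in range(4)]
    C[n]=c;print(n,np.round(c,2).tolist())
    t,th,r=fit(onplane(d,c,.006)[:,:2],M);print(t.round(4),round(th,2),r.round(1).tolist())
X=[]
for i in range(4):
    x,r=tri([(load(n),C[n][i]) for n in G]);X.append(x);print(x.round(4))
print(fit(np.array(X)[:,:2],M))
for n in G: save(load(n),n+"z",(40,0,360,210) if n=="wj0" else (150,0,470,210),2.5)
E
```

```text
56 56 60 60 60 60 51 44 wj0 [[46.63999938964844, 24.43000030517578], [344.29998779296875, 24.200000762939453], [332.0199890136719, 194.6300048828125], [76.58000183105469, 194.80999755859375]]
[0.5583 0.0331] -1.98 [[-0.1, -0.3], [-0.2, 0.5], [0.1, 0.3], [0.2, -0.5]]
57 55 60 60 60 60 54 51 wj1 [[163.19000244140625, 24.3799991607666], [460.94000244140625, 23.959999084472656], [432.3800048828125, 193.91000366210938], [176.8300018310547, 194.91000366210938]]
[0.5583 0.0334] -1.94 [[-0.1, -0.3], [-0.5, 0.4], [0.4, 0.3], [0.1, -0.4]]
[0.665  0.2228 0.0052]
[ 0.6551 -0.0549  0.0055]
[ 0.4906 -0.0494  0.0057]
[0.5    0.2282 0.0055]
(array([0.55831873, 0.03329788]), np.float64(-1.9633147771249977), array([[ 0.0961971 ,  0.00824237],
       [-0.24845456,  0.16834981],
       [ 0.15441891,  0.05564383],
       [-0.00216144, -0.232236  ]]))
```

```bash
python3 - <<'E'
from h import *
save(load("wj0"),"wj0c",(95,5,285,75),4);save(load("wj1"),"wj1c",(230,5,420,75),4)
E
```

```text
(no output)
```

View pics/wj0c.png

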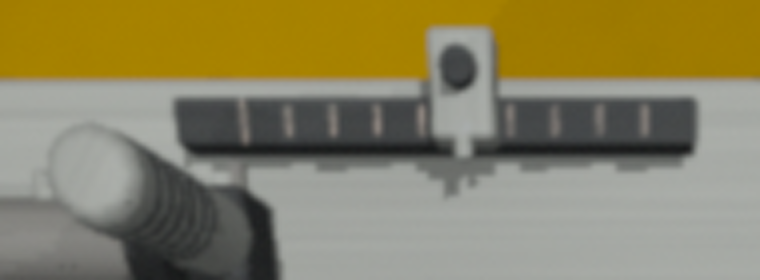

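View pics/wj1c.png

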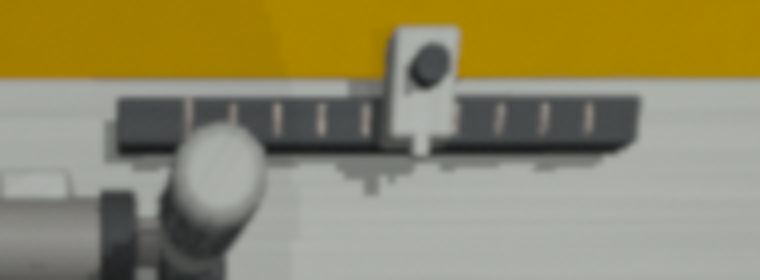

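View pics/wj0z.png

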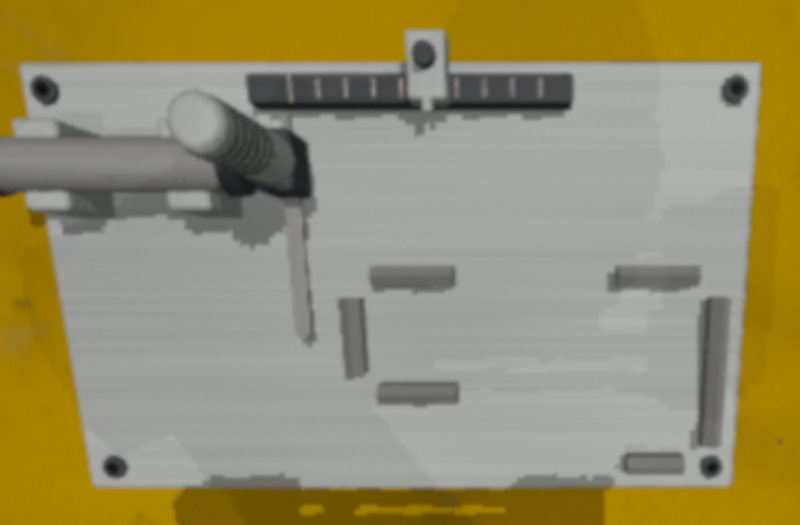

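```bash
python3 - <<'E'
from jig import *
a,b=load("wj0"),load("wj1")
th=np.radians(-1.96);R=np.array([[np.cos(th),-np.sin(th)],[np.sin(th),np.cos(th)]]);t=np.array([.5583,.0333])
def J(X):return np.r_[R.T@(X[:2]-t),X[2]]*1000
for n,p,q in [("nib",(210.75,42.5),(335.25,42.5)),("posttop",(118.75,48.75),(286.25,47.5))]:
    X,r=tri([(a,p),(b,q)]);print(n,J(X).round(1),np.round(r,4))
print("nib z25.5",[J(onplane(d,[p],.0255)[0]).round(1) for d,p in((a,(210.75,42.5)),(b,(335.25,42.5)))])
print("tail z25.5",J(onplane(a,[(154.25,46)],.0255)[0]).round(1))
W={a:0} if 0 else None
# expected projections: post top, tail, nib, wall inner edges for check
def w(x,y,z):return np.r_[R@np.array([x,y])/1000+t,z/1000]
for nm,d in(("a",a),("b",b)):
    print(nm,proj(d,[w(60,88,100),w(77.5,88,25.5),w(78.5,40,25.5)]).round(1).tolist())
# nest outline at plate level overlay
im=np.ascontiguousarray(a["img"][:,:,::-1]);o=[(15,-65),(15,65),(-15,65),(-15,-35),(-45,-35),(-45,-65)]
P=proj(a,[w(x,y,6) for x,y in o]);s=2.5;im=cv2.resize(im[0:210,40:360],None,fx=s,fy=s,interpolation=cv2.INTER_CUBIC)
cv2.polylines(im,[((P-[40,0]+.5)*s).astype(int)],True,(0,0,255),1);cv2.imwrite("pics/nestchk.png",im)
E
```

```text
nib [79.3 37.1 28.3] [0.0001 0.0001]
posttop [59.9 87.  99.7] [0.0003 0.0003]
nib z25.5 [array([80.1, 37.5, 25.5]), array([79.8, 36.4, 25.5])]
tail z25.5 [77.3 87.7 25.5]
a [[116.9, 48.0], [153.9, 45.8], [208.0, 44.4]]
b [[284.8, 47.7], [276.8, 45.5], [331.1, 44.1]]
```

View pics/nestchk.png

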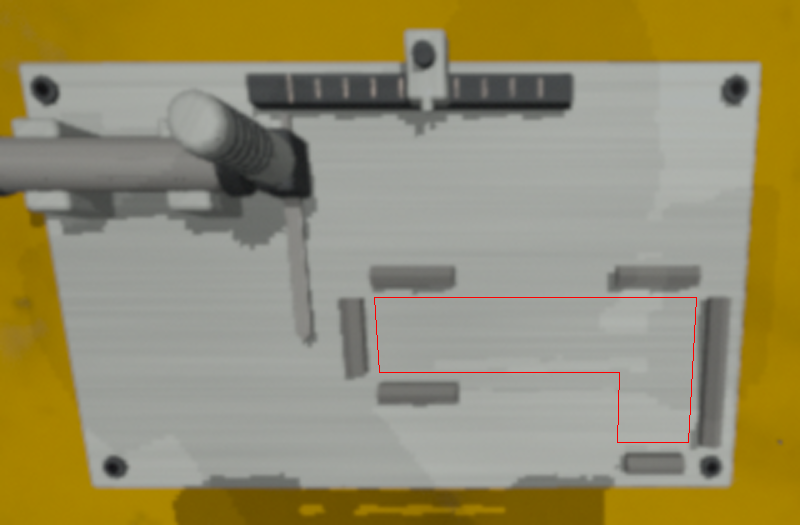

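The expected bracket outline (red) lies centrally between the nest walls. Post top measures jig (60, 87, 99.7), which matches, and the clip nib is at jig y ≈ 37, so the clip is at about 51 mm. Now the pick.

```bash
python3 - <<'E'
from h import *
j=np.radians(-159.05+180);p=np.array([.481,-.2654])
env.set_gripper(.06,30)
env.movep([*p,.07],down(j)); print(env.get_state()["joint_pos"].round(2),env.get_state()["clock"])
env.move_linear([*p,.0025],v=.06,f_stop=6)
s=env.get_state();print(s["position"],s["contact_force"])
env.set_gripper(.02,30);s=env.get_state();print("w",s["gripper_width"],s["contact_force"])
env.move_linear([*p,.13],v=.12);env.hold(.1)
s=env.get_state();print("w",s["gripper_width"],s["contact_force"],s["clock"])
for n in("wrist","top"):
    d=env.snapshot(n);dump(d,n+"h");save(d,n+"h",None,1.5)
E
```

```text
[-0.21  0.42 -0.37 -0.   -0.78 -2.57] 11.4083
[ 0.48137648 -0.26548494  0.00293129] [ 0.59539334  0.5932855  -0.09107981]
w 0.029465350435337923 [-0.48638453 -0.1314918   0.87370245]
w 0.029727801087655367 [ 0.50376329 -0.42886214 -0.72672902] 14.6333
```

View pics/wristh.png

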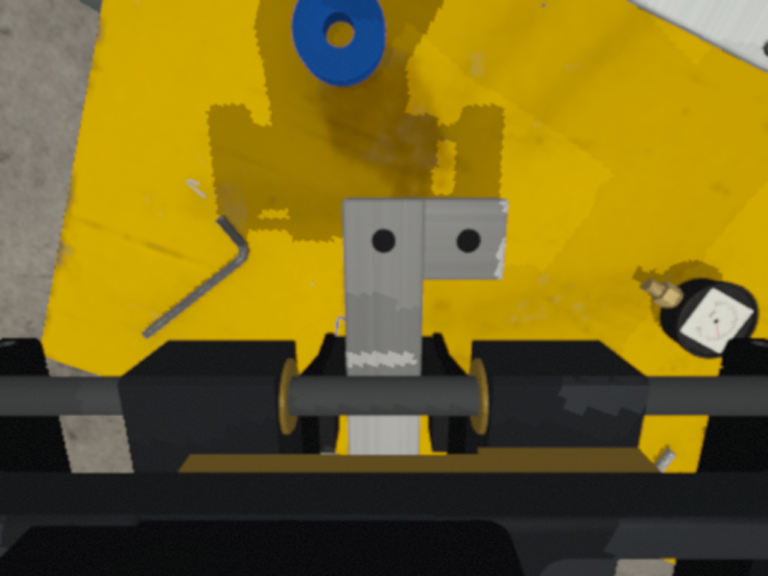

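The bracket is held, width 29.7 mm; its holes are at (384,240) and (468,240) in the enlarged picture. I'll check the in-hand offset and then place.

```bash
python3 - <<'E'
from h import *
s=env.get_state();d=load("wristh");R=Ro.from_quat(s["ee_rot"]).as_matrix()
X=onplane(d,np.array([(384,240),(468,240)])/1.5,s["position"][2]+.0071)
T=(X-s["position"])@R;print("holes in tool mm",(T*1000).round(1))
e=T[0,0]-.050; print("offset along tool x mm",e*1000)
th=np.radians(-1.96);t=np.array([.5583,.0333])
jaw=th+np.pi; tx=np.array([-np.sin(jaw),np.cos(jaw)])
P=t-tx*e   # tcp = nest - offset
print("tcp target",P)
env.movep([*P,.14],down(jaw));env.hold(.1)
s=env.get_state();print(s["joint_pos"].round(2),s["position"],s["clock"])
env.move_linear([*P,.034],v=.12);env.hold(.1)
for n in("wrist",):
    d=env.snapshot(n);dump(d,n+"p");save(d,n+"p",None,1.5)
E
```

```text
holes in tool mm [[50.2  1.1 -7.1]
 [50.2 31.9 -7.1]]
offset along tool x mm 0.24233672479018892
tcp target [0.55830829 0.03354219]
[ 0.35  0.35 -0.27 -0.   -0.95 -0.38] [0.55826227 0.03311142 0.13995478] 16.7167
```

View pics/wristp.png

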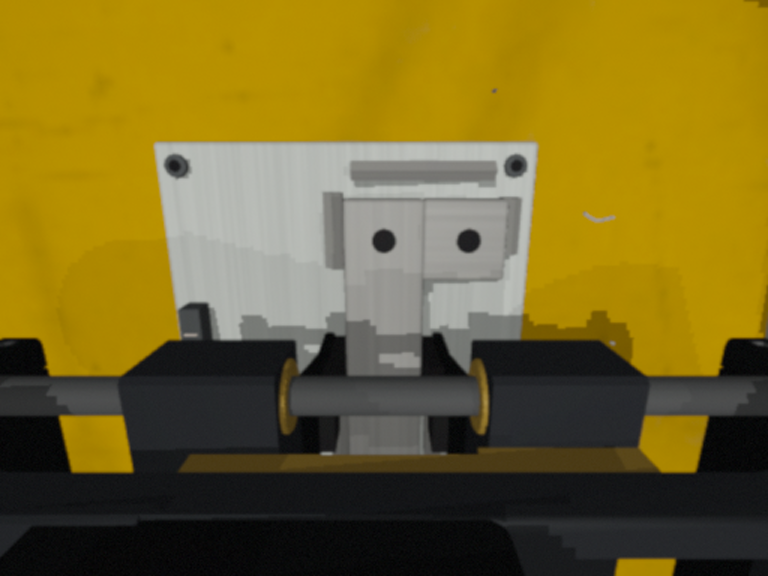

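The held bracket is over the nest: the end wall is ahead at row 172, the side walls at columns 333 and 512, with gaps on both sides. Lowering.

```bash
python3 - <<'E'
from h import *
P=[0.55830829,0.03354219]
r=env.move_linear([*P,.0078],v=.03,f_stop=6);s=env.get_state();print(r,s["position"],s["contact_force"])
env.set_gripper(.05);s=env.get_state();print(s["gripper_width"],s["contact_force"])
env.move_linear([*P,.14],v=.15);env.hold(.1)
d=env.snapshot("wrist");dump(d,"wr1");save(d,"wr1",None,1.5);
d=env.snapshot("top");dump(d,"top1");save(d,"top1",(110,130,260,235),5);print(env.get_state()["clock"])
E
```

```text
True [0.55788648 0.03341898 0.00853603] [-1.00365781  0.12387245  4.8799332 ]
0.049834190892317914 [ 0.39140035 -0.33676798  0.04465178]
20.6167
```

View pics/wr1.png

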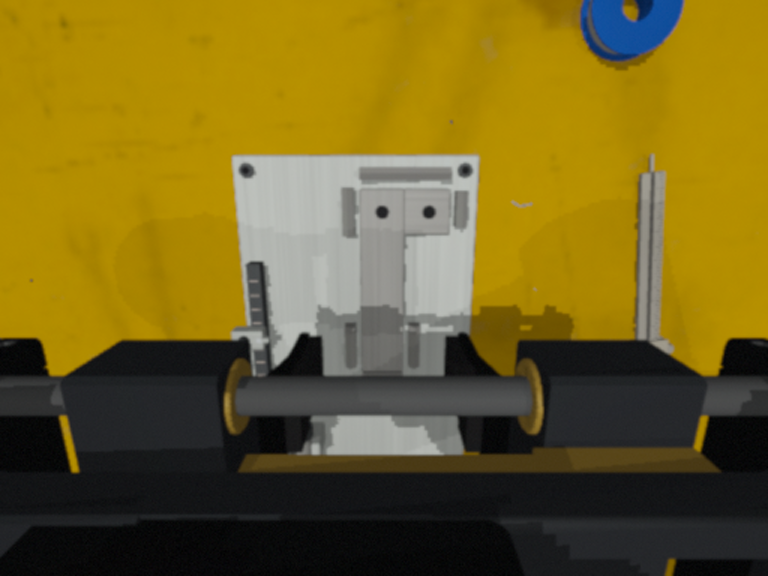

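Contact came at TCP z = 8.5 mm, against 2.9 + 6 = 8.9 predicted, and the bracket lies between the walls (holes at (382,212) and (429,212)). Next a second view to triangulate its height and position.

```bash
python3 - <<'E'
from h import *
th=np.radians(-1.96);R=np.array([[np.cos(th),-np.sin(th)],[np.sin(th),np.cos(th)]]);t=np.array([.5583,.0333])
p=t+R@np.array([.04-.0716,.02])
env.movep([*p,.14],down(th-np.pi/2));env.hold(.2)
d=env.snapshot("wrist");dump(d,"wr2");save(d,"wr2",None,1.5);print(env.get_state()["clock"])
E
```

```text
22.2167
```

View pics/wr2.png

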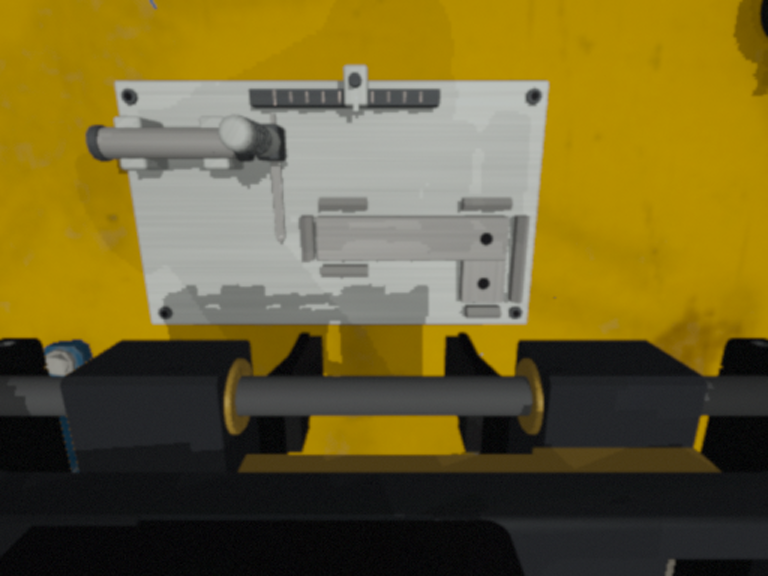

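```bash
python3 - <<'E'
from h import *
th=np.radians(-1.96);R=np.array([[np.cos(th),-np.sin(th)],[np.sin(th),np.cos(th)]]);t=np.array([.5583,.0333])
J=lambda X:np.r_[R.T@(X[:2]-t),X[2]]*1000
a,b=load("wr1"),load("wr2")
def holes(d,roi):
    x0,y0,x1,y1=roi;g=cv2.cvtColor(np.ascontiguousarray(d["img"]),cv2.COLOR_RGB2GRAY)[y0:y1,x0:x1]
    k,l,s,c=cv2.connectedComponentsWithStats((g<70).astype(np.uint8));return [c[i]+[x0,y0] for i in range(1,k) if s[i,4]>8]
ha=holes(a,(244,130,298,152));hb=holes(b,(312,150,334,197));print(ha,hb)
ha=sorted(ha,key=lambda p:p[0]);hb=sorted(hb,key=lambda p:p[1])
for p,q in zip(ha,hb):
    X,r=tri([(a,p),(b,q)]);print("tri",J(X).round(1),np.round(r,4),"plane",J(onplane(a,[p],.016)[0]).round(1),J(onplane(b,[q],.016)[0]).round(1))
c=[(x/1.5,y/1.5) for x,y in((317,216),(316,260),(510,217),(459,301),(502,302))]
print([J(x).round(1).tolist() for x in onplane(b,c,.016)])
E
```

```text
[array([254.24390244, 141.        ]), array([285.75609756, 141.        ])] [array([323.88372093, 158.88372093]), array([321.83333333, 188.5       ])]
tri [  0.2 -48.4  16.8] [0. 0.] plane [  0.2 -48.3  16. ] [  0.  -48.6  16. ]
tri [-31.  -48.3  16.1] [0.0001 0.0001] plane [-31.1 -48.3  16. ] [-30.9 -48.4  16. ]
[[15.1, 64.9, 16.0], [-14.7, 66.8, 16.0], [14.3, -63.8, 16.0], [-44.1, -32.5, 16.0], [-44.9, -62.8, 16.0]]
```

The bracket's top is at 16.1–16.8 mm (expected 16), square to the nest and about 1.5 mm off centre in y. That is inside the 4 mm clearance, so it is seated. Now the post.

```bash
python3 - <<'E'
from h import *
th=np.radians(-1.96);R=np.array([[np.cos(th),-np.sin(th)],[np.sin(th),np.cos(th)]]);t=np.array([.5583,.0333])
p=t+R@np.array([.060,.0875])
env.movep([*p,.14],down(th-np.pi/2))
print(env.move_linear([*p,.061],v=.08,f_stop=6))
env.set_gripper(.005,40);env.hold(.1)
s=env.get_state();print(s["gripper_width"],s["contact_force"],s["position"],s["clock"], "jig",R.T@(s["position"][:2]-t))
d=env.snapshot("wrist");dump(d,"wg");save(d,"wg",None,1.5)
E
```

```text
False
0.014931902805271922 [ 0.06100494 -2.9216125   0.27827301] [0.6212228  0.1182738  0.06104802] 24.6917 jig [0.05997973 0.08707616]
```

View pics/wg.png

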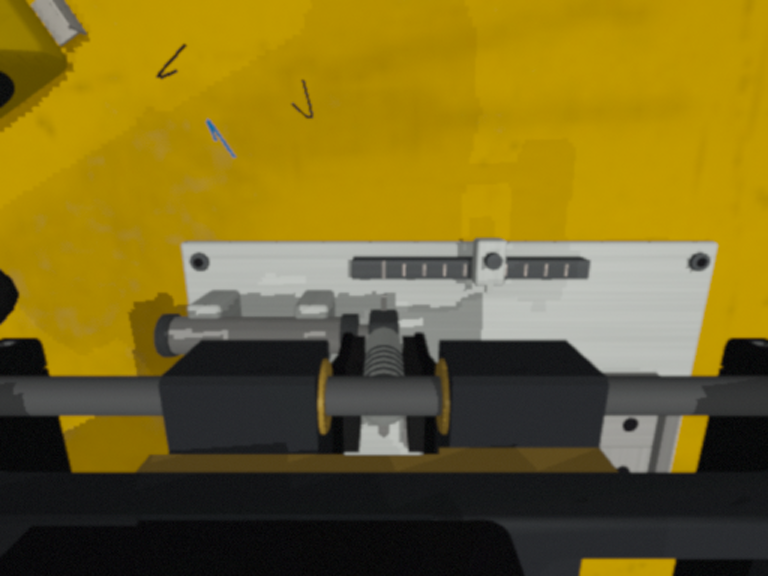

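The post is gripped with a width of 14.9 mm. In the picture the nib is at (489,283), and the pointer's tail lies ahead of the post near (385,298). I'll pull about 45 mm first, then compare the two lines.

```bash
python3 - <<'E'
from h import *
th=np.radians(-1.96);R=np.array([[np.cos(th),-np.sin(th)],[np.sin(th),np.cos(th)]]);t=np.array([.5583,.0333])
save(load("wg"),"wgz",(200,150,380,240),4)
p=t+R@np.array([.060,.0871-.045])
env.move_linear([*p,.061],v=.05);env.hold(.3)
s=env.get_state();print(s["gripper_width"],s["contact_force"],s["clock"], "jig",R.T@(s["position"][:2]-t))
d=env.snapshot("wrist");dump(d,"w45");save(d,"w45z",(200,150,380,240),4)
d=env.snapshot("top");dump(d,"t45");save(d,"t45",(110,130,260,235),5)
E
```

```text
0.014680937545515513 [-1.19978076  4.69753691  0.71232699] 26.1 jig [0.06002899 0.04407644]
```

View pics/wgz.png

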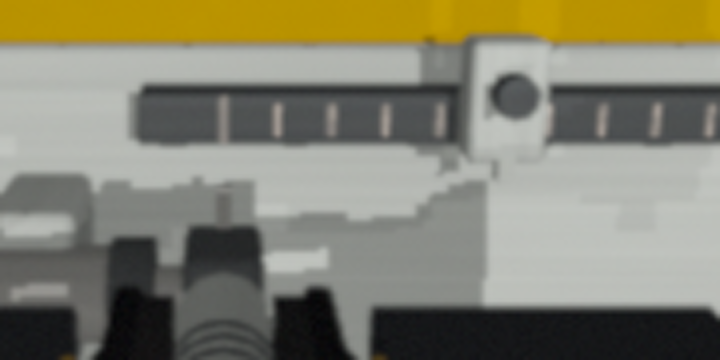

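View pics/w45z.png

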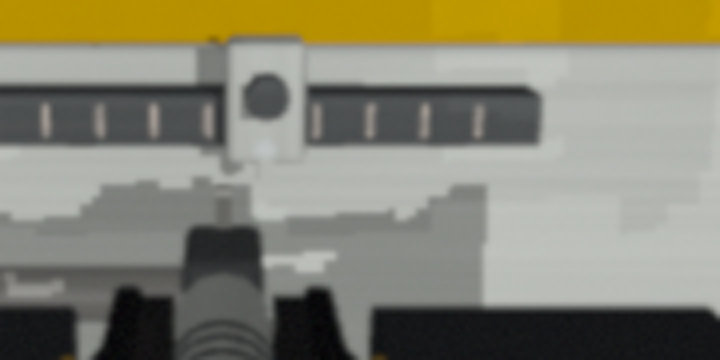

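View pics/t45.png

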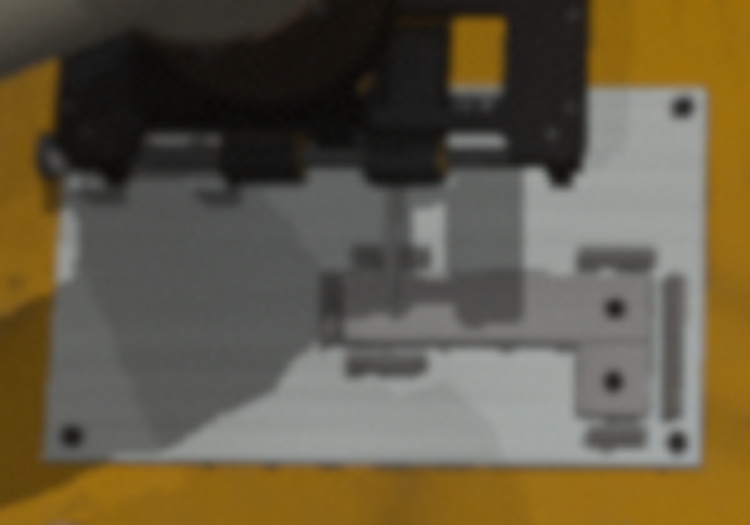

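The tail sits about 7 mm short of the nib (zoomed columns 224 and ~265). The arm sags about 2 mm under the spring. I'll zoom with more contrast to pin down the nib.

```bash
python3 - <<'E'
from h import *
th=np.radians(-1.96);R=np.array([[np.cos(th),-np.sin(th)],[np.sin(th),np.cos(th)]]);t=np.array([.5583,.0333])
w=lambda x,y,z:np.r_[R@np.array([x,y])/1000+t,z/1000]
rows=[]
for n in("wj0","wj1","wr2","wg","w45"):
    d=load(n);c=proj(d,[w(78.5,37,25.5)])[0];print(n,c.round(2))
    x0,y0=int(c[0])-26,int(c[1])-20
    im=cv2.cvtColor(np.ascontiguousarray(d["img"][y0:y0+40,x0:x0+52]),cv2.COLOR_RGB2GRAY)
    im=np.clip((im.astype(float)-60)*1.5,0,255).astype(np.uint8)
    im=cv2.resize(im,None,fx=5,fy=5,interpolation=cv2.INTER_NEAREST);cv2.putText(im,f"{n} {x0},{y0}",(3,12),0,.4,0,1);rows.append(im)
rows.append(rows[0]*0)
cv2.imwrite("pics/nib.png",np.vstack([np.hstack(rows[:3]),np.hstack(rows[3:])]))
s=env.get_state();print(s["clock"],R.T@(s["position"][:2]-t))
E
```

```text
wj0 [211.43  44.44]
wj1 [334.5  44.1]
wr2 [237.53  74.26]
wg [325.72 194.55]
w45 [266.6  194.74]
26.2 [0.06001787 0.04409069]
```

View pics/nib.png

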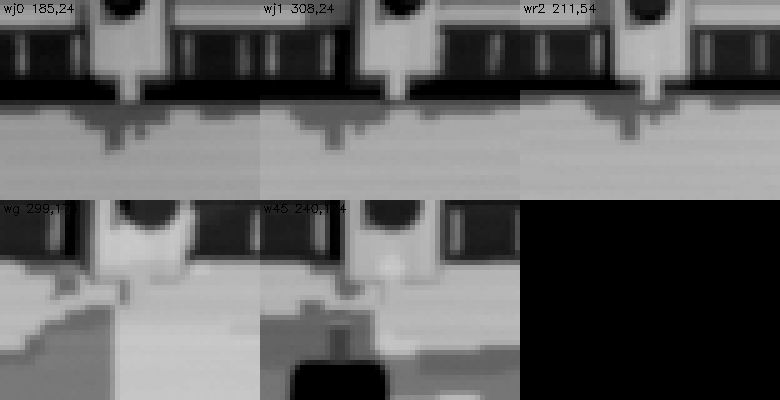

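```bash
cat > line.py <<'E'
from h import *
th=np.radians(-1.96);R=np.array([[np.cos(th),-np.sin(th)],[np.sin(th),np.cos(th)]]);t=np.array([.5583,.0333])
w=lambda x,y,z:np.r_[R@np.array([x,y])/1000+t,z/1000]
def yfor(d,col,x,z=25.5):
    ys=np.linspace(0,100,2001);P=proj(d,[w(x,y,z) for y in ys]);return float(np.interp(-col,-P[:,0],ys) if P[0,0]<P[-1,0] else np.interp(-col,-P[:,0],ys))
def g(d): return cv2.cvtColor(np.ascontiguousarray(d["img"]),cv2.COLOR_RGB2GRAY).astype(float)
def cen(I,row,c0,c1,bright):
    s=I[row,c0:c1+1];v=(s-s.min()) if bright else (s.max()-s);v[v<.35*v.max()]=0;return float((v*np.arange(c0,c1+1)).sum()/v.sum())
E
python3 - <<'E'
from line import *
for n,rows,c0,c1,x in(("wj0",(40,41,42,43),206,216,81),("wj1",(40,41,42,43),330,340,81),("wr2",(70,71,72),232,242,81)):
    d=load(n);I=g(d)
    for r in rows:
        c=cen(I,r,c0,c1,True);print(n,r,I[r,c0:c1+1].astype(int).tolist(),round(c,2),round(yfor(d,c,x),2))
for n,c0,c1 in(("wg",250,262),("w45",250,262)):
    d=load(n);I=g(d)
    for r in (197,199,201,203): c=cen(I,r,c0,c1,False);print(n,r,I[r,c0:c1+1].astype(int).tolist(),round(c,2),round(yfor(d,c,75),2))
d=load("wj0");I=g(d)
for r in (46,47,48,49):c=cen(I,r,149,160,True);print("tail wj0",r,I[r,149:161].astype(int).tolist(),round(yfor(d,c,75),2))
for n in("wg","w45"):
    d=load(n);P=proj(d,[w(77.5,88,25.5),w(77.5,44,25.5),w(68,88,25.5)]);print(n,P.round(1).tolist())
E
```

```text
wj0 40 [83, 88, 111, 147, 162, 158, 134, 99, 84, 83, 84] 210.19 37.99
wj0 41 [66, 73, 104, 146, 163, 160, 137, 94, 70, 67, 68] 210.21 37.97
wj0 42 [48, 60, 98, 143, 162, 161, 138, 88, 55, 52, 53] 210.43 37.77
wj0 43 [52, 60, 93, 135, 153, 152, 131, 84, 55, 53, 53] 210.23 37.95
wj1 40 [83, 83, 97, 135, 169, 175, 163, 122, 89, 79, 76] 334.92 36.81
wj1 41 [70, 73, 90, 133, 169, 176, 162, 117, 76, 66, 55] 334.92 36.81
wj1 42 [52, 57, 84, 130, 166, 172, 155, 102, 57, 46, 41] 334.87 36.85
wj1 43 [67, 69, 84, 118, 146, 151, 139, 96, 69, 67, 66] 334.84 36.87
wr2 70 [97, 99, 111, 144, 174, 180, 167, 125, 101, 99, 100] 236.64 37.77
wr2 71 [78, 81, 96, 136, 173, 180, 165, 116, 81, 80, 78] 236.87 37.55
wr2 72 [97, 98, 109, 142, 174, 180, 166, 123, 99, 98, 98] 236.64 37.76
wg 197 [132, 133, 133, 132, 132, 133, 132, 131, 132, 132, 132, 132, 135] 255.79 87.71
wg 199 [130, 130, 130, 124, 110, 103, 105, 113, 127, 129, 130, 130, 133] 255.45 87.97
wg 201 [131, 130, 130, 123, 109, 103, 104, 111, 127, 131, 131, 131, 134] 255.24 88.11
wg 203 [128, 129, 127, 122, 109, 104, 104, 111, 124, 128, 129, 129, 132] 255.25 88.11
w45 197 [128, 128, 128, 128, 129, 129, 130, 130, 128, 129, 129, 132, 150] 255.37 45.14
w45 199 [126, 126, 125, 123, 118, 116, 116, 118, 124, 126, 126, 130, 148] 255.41 45.12
w45 201 [127, 127, 125, 120, 107, 102, 103, 108, 122, 126, 126, 130, 148] 255.44 45.09
w45 203 [127, 126, 125, 119, 106, 101, 102, 110, 122, 126, 126, 129, 145] 255.41 45.11
tail wj0 46 [121, 121, 123, 126, 128, 123, 110, 106, 119, 123, 123, 123] 87.92
tail wj0 47 [135, 135, 134, 133, 132, 125, 113, 117, 144, 152, 153, 153] 86.87
tail wj0 48 [162, 162, 158, 147, 135, 127, 116, 123, 153, 161, 162, 162] 87.72
tail wj0 49 [170, 169, 164, 150, 136, 127, 117, 121, 154, 162, 163, 163] 87.93
wg [[255.4, 195.9], [316.0, 195.9], [255.4, 208.4]]
w45 [[196.4, 196.0], [256.9, 196.1], [197.1, 208.5]]
```

At home the tail reads y = 88.1 (expected 88), and now it reads 45.1, matching the 43.0 mm TCP travel. The nib is at about 37.2. Pull on, correcting for sag with feedback; once level, camera column ~255.5 makes the comparison free of height error.

```bash
cat >> line.py <<'E'
def pull(target,cmd):
    for _ in range(3):
        p=t+R@np.array([.060,cmd]);env.move_linear([*p,.061],v=.05);env.hold(.25)
        s=env.get_state();y=(R.T@(s["position"][:2]-t))[1];e=target-y;print("cmd %.4f y %.4f"%(cmd,y),s["clock"])
        if abs(e)<.0002:break
        cmd+=e
    return cmd
E
python3 - <<'E'
from line import *
obs=[("wj0",(210.25,42)),("wj1",(334.9,42)),("wr2",(236.7,71))]
X,r=tri([(load(n),p) for n,p in obs]);print("nib",(R.T@(X[:2]-t)*1000).round(2),X[2],r)
c=pull(.0363,.0343);print("cmd",c)
d=env.snapshot("wrist");dump(d,"w52");save(d,"w52z",(210,160,300,220),8);I=g(d)
for r in (197,199,201,203): cc=cen(I,r,249,262,False);print(r,round(cc,2),round(yfor(d,cc,75),2))
print(env.get_state()["contact_force"],env.get_state()["gripper_width"])
E
```

```text
nib [80.16 37.51] 0.027846800508001385 [0.0002648874661519106, 0.00053134818714611, 0.0007424499189637475]
cmd 0.0343 y 0.0364 26.7583
cmd 0.0343
197 254.48 38.11
199 255.22 37.57
201 255.45 37.4
203 255.46 37.39
[-1.22619607  6.2270337   1.08247792] 0.015056634613819396
```

View pics/w52z.png

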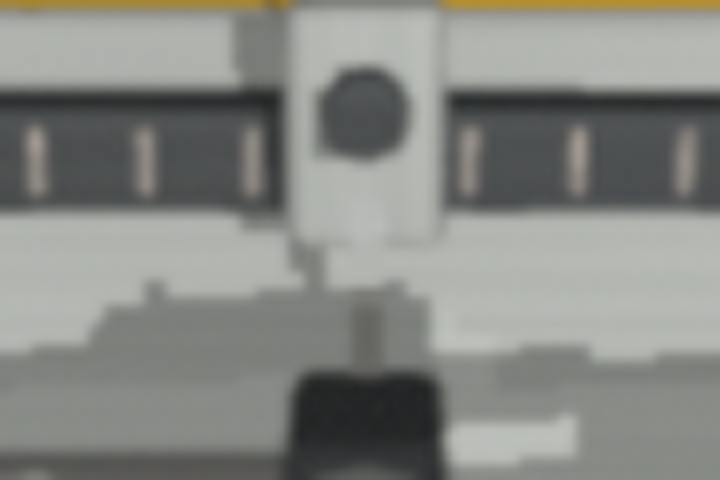

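Tail (zoomed column 368) and the clip's bright nib (368) and block centre (367) line up. A subpixel check follows.

```bash
python3 - <<'E'
from line import *
d=load("w52");I=g(d)
for r in (173,175,177,179,181,183,185):  # clip block over dark rail
    s=I[r];th_=(s[252:258].mean()*0+ (s[240]+160)/2)
    L=[c for c in range(240,252) if s[c]<115<=s[c+1]];Rr=[c for c in range(260,272) if s[c]>=115>s[c+1]]
    if L and Rr:
        l=L[-1]+(115-s[L[-1]])/(s[L[-1]+1]-s[L[-1]]);q=Rr[0]+(s[Rr[0]]-115)/(s[Rr[0]]-s[Rr[0]+1]);print(r,round(l,2),round(q,2),"centre",round((l+q)/2,2))
print(proj(d,[w(77.5,37.4,25.5),w(88,37.4,32),w(78.5,37.4,25.5)]).round(2).tolist())
for r in (185,187,189,190,191,192): print(r,I[r,244:270].astype(int).tolist())
for r in (198,200,202,204): print(r,I[r,249:263].astype(int).tolist(),cen(I,r,249,262,False))
E
```

```text
173 245.4 265.09 centre 255.24
175 245.37 265.22 centre 255.29
177 245.37 265.29 centre 255.33
179 245.39 265.18 centre 255.28
181 245.4 265.27 centre 255.34
183 245.43 265.11 centre 255.27
185 245.39 265.09 centre 255.24
[[255.45, 196.07], [255.43, 184.04], [255.45, 194.74]]
185 [69, 98, 142, 166, 177, 179, 178, 179, 181, 182, 184, 184, 183, 182, 179, 177, 179, 180, 181, 176, 157, 117, 94, 93, 92, 86]
187 [119, 127, 145, 166, 177, 178, 178, 179, 180, 182, 185, 186, 184, 185, 179, 177, 178, 180, 181, 176, 164, 155, 166, 171, 171, 170]
189 [167, 159, 146, 156, 168, 170, 170, 173, 174, 177, 183, 184, 182, 180, 173, 170, 171, 173, 174, 172, 165, 167, 176, 179, 179, 179]
190 [175, 165, 138, 136, 149, 152, 157, 166, 168, 171, 179, 181, 180, 177, 170, 166, 166, 167, 169, 170, 170, 175, 178, 179, 179, 180]
191 [179, 168, 139, 128, 131, 135, 150, 172, 177, 177, 179, 180, 180, 179, 178, 176, 177, 177, 177, 177, 179, 180, 181, 182, 182, 182]
192 [179, 169, 141, 128, 128, 130, 149, 174, 182, 181, 180, 180, 180, 180, 182, 182, 182, 181, 182, 182, 182, 182, 182, 183, 182, 182]
198 [129, 128, 128, 126, 123, 113, 110, 111, 116, 126, 127, 128, 129, 133] 255.17391304347825
200 [125, 125, 125, 124, 119, 106, 102, 102, 109, 122, 125, 125, 125, 127] 255.4494382022472
202 [128, 127, 127, 126, 121, 107, 101, 102, 110, 123, 126, 127, 127, 131] 255.45192307692307
204 [125, 125, 125, 125, 119, 106, 102, 103, 109, 122, 126, 125, 125, 126] 255.4404761904762
```

The nib's bright spot is at column 255.4, the clip block's centre at 255.3 and the tail at 255.4, so they are level within about 0.2 mm. One stability check, a look at the bracket, then hand in.

```bash
python3 - <<'E'
from line import *
env.hold(1.0)
d=env.snapshot("wrist");dump(d,"wf");I=g(d);print([round(cen(I,r,249,262,False),2) for r in(200,202,204)],"nib",[round(cen(I,r,250,261,True),2) for r in (189,190)])
s=env.get_state();print(s["clock"],R.T@(s["position"][:2]-t),s["contact_force"],s["gripper_width"])
d=env.snapshot("top");save(d,"tf",(110,100,410,300),2.6)
E
```

```text
[255.21, 255.22, 255.44] nib [255.13, 255.22]
27.8583 [0.06003695 0.03641793] [-1.73385974  6.10585088  1.11547351] 0.014764730183863163
```

View pics/tf.png

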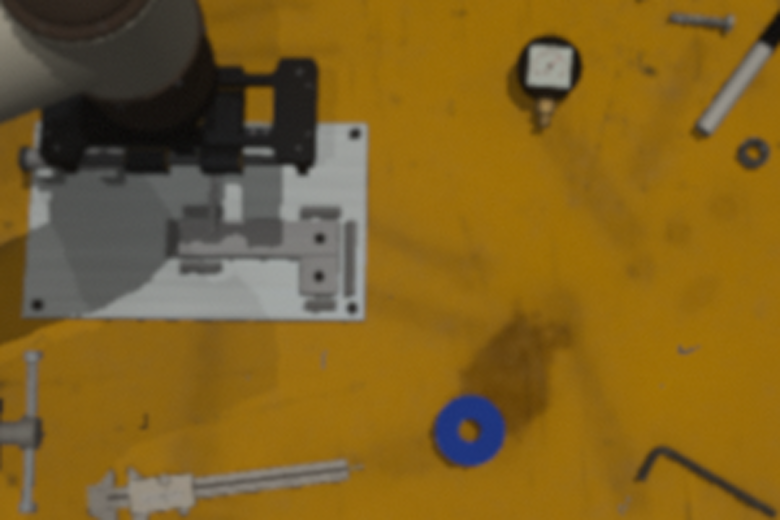

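The bracket is in the nest with the pointer over it, the tape (470,430) and gauge (548,68) are where they were, and the hold is steady.

```bash
python3 -c "
from bench import env
env.job_done();print(env.get_state()['clock'])"
```

```text
the job is handed in; nothing more can be done
the job is handed in; nothing more can be done
```

The bracket lies flat in the nest, let go. The arm is still holding the rod by its post with the pointer level with the clip's line. I handed the job in at about 28 s of the allowed 51.

- **Bracket:** Two-view triangulation of its holes puts its top at 16.1–16.8 mm (16 expected). It is square to the nest and about 1.5 mm off centre along the jig's y, inside the 4 mm clearance.
- **Pointer:** I pulled the rod about 50.6 mm. In the wrist picture the pointer's tail and the clip's nib stand level within about 0.2 mm, and they were still so after a 1 s hold.
- **Disagreement:** Earlier two-view estimates of the nib along the jig's y ranged from 36.8 to 38.0 mm (best 37.5). I used the final direct comparison of the two lines; the pointer ended at about 37.4 mm.
- **Left alone:** I never touched the clip, and the top view shows the tape and gauge where they were, though I did not measure any of the three again.

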